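Charge a grinding jar with two balls from an interlocked rotary dispenser

ROBOT

A 6-joint arm with a two-finger parallel gripper is mounted at the origin on a cart in front of the work surface, level with it; the furniture and walls round the work are solid. World frame = base frame: x ahead of the robot, y to its left, z up, the work surface at z = 0. Lengths are in m, angles in degrees, forces in N, time in s.
With the tool pointing down it reaches from about 0.25 to 0.775 m from the base axis. Payload 8.9 kg.
Tool frame: the origin (TCP) lies on the centre line of the jaws, within the pads' length; the fingertips stand 22 mm ahead of it and the grasp point (between the pads) lies 3 mm ahead of it; z points along the fingers, y is the line along which they close (so a half turn about z gives the same grasp; the last joint's range is limited). The gripper opens to 85 mm and grips with 20 to 120 N. Pads are 22 mm wide; open, the fingers measure 114 mm over their backs; the gripper's body (76 mm by 85 mm) begins 54 mm behind the grasp point. The pads swing forward as they close: fully open they stand 13 mm farther back than shut.
Start: joints at [64.383, 16.656, -8.789, 64.555, 0, 82.019], TCP at [0.159, 0.5, 0.253] pointing down, gripper open.
Joint ranges: [-144.48, 144.48], [-52.06, 99.96], [-74.48, 78.29], [-112.23, 115.85], [-86.99, 84.42], [-180, 180]. Speed limits (degrees/s): [127.2, 127.2, 159.86, 180, 180, 180].

INTERFACE

Orientations are given as [roll, pitch, yaw] about the fixed x, y, z axes, in that order (R = Rz(yaw) Ry(pitch) Rx(roll)).
In Python, from rig import telemetry, imaging, ticket, models gives the robot as it stands.
- The arm moves only by the tool jog_arm, never from a script. Its argument "motion" is a list of rows, each a list of 3 entries, a list of its own where there are three numbers: the shift along the tool's x, y, z in m, then the turn, a rotation vector about the tool's x, y, z in units of 5 degrees (1.0 is 5 degrees), then the finger opening in m, from 0 to 0.0854. A call has 1 to 10 rows; each row is the pose to reach, as a shift and turn from the pose commanded when the call began, along the tool's axes at that moment; what a row does not reach only later rows make up. A row lasts 1/12 s, in which the tool goes at most 41.7 mm and 7.16 degrees, less where a joint would pass 70% of its speed; a pose out of reach is approached as far as the arm can. A call with a gripper value outside its range is refused whole. The fingers move at their own pace and stop on an object; "squeeze" is the grip in N (left out, the last holds). Time passes only in rows, so rows that repeat a pose let the fingers close. It gives the time, the measured TCP pose, the force, the opening and the grip force at its end, in the units of the state.
- telemetry.sense(): the state, without advancing time (a new reading comes with each control period).
- imaging.camera(name): name is "side" or "top"; returns a dict with "image" (384x512x3 uint8, red, green, blue), "range_z" (384x512 float32, m along the optical axis (not along the pixel's ray), 0 where there is no reading), "fx", "fy", "cx", "cy" (pixels), "k1" (the pictures are not rectified: a ray, as slopes to the right and down, at radius r is drawn at 1 + k1 r^2 times it, then the intrinsics apply), "rvec" (rotation vector, rad) and "tvec" (3), from world to camera coordinates, as OpenCV has them. Camera axes: x right, y down, z forward; pixel columns grow to the right and rows downward; lengths in m; the calibration is good to about 2 mm. A picture is of the moment at which its call begins.
- ticket.hand_in(): hands the job in; it is judged then, once.
Trained networks look in a picture, given as the dict that the camera call returned (one of the last four; its "shot" number tells which), for a name from the list of things; names that differ only in an ending like _2 or _b are one class to them, and where a whole thing is asked for, a point or a joint stands for the part that bears it (a point fixed in the world has none). Each returns a list of dicts, best first, with "confidence" (0 to 1); they miss things now and then, are a little off and sometimes report something else, mostly with a low value. They report only what shows in the picture. A call takes as long as a camera call. They do not tell look-alikes from the thing itself.
- models.cut_out(picture, name): "pixels" (384x512 bool, what is visible of it) and "extent" ([left, top, width, height] in pixels, round what is visible of it).
- models.mark_of(picture, name): "point" ([column, row] in pixels: a listed point, or the origin of a listed thing).
The state is a dict: "clock": time; "qpos": joint angles; "qvel": joint speeds; "tau": joint torques, N m; "ee_pos": TCP position; "tool_rot": TCP orientation; "force": force on the tool from outside, world axes, zero at the start; "wrist_torque": the same for the moment, N m; "gripper_width": opening from 0.0 (shut) to 1.0 (fully open); "grip_force": force on a finger pad.
Only numpy, scipy, OpenCV 4.12 (cv2) and the standard library are available. Lean on these libraries where they do the work, as an engineer would, in place of code of your own. Each camera call takes 0.05 s, during which the arm holds its last target. There are 200 camera calls.

TASK

Charge the steel grinding jar with exactly two balls from the rotary ball dispenser. The tall locking handle near the spout has to be turned fully open before the drum will turn; then turn the drum so that the two balls drop into the jar one after the other, and with a drum pocket squarely in line with the outlet turn the locking handle fully shut again, which locks the drum. The other three balls stay in the drum, and the jar and the things standing round it stay where they are. Force neither of the two.

Things in the scene. Friction and masses are not known exactly. Their poses are not given: they have to be found in the camera images.
- dispenser: Rotary ball dispenser, fixed: foot and column carry an aluminium deck plate, top 130 mm above the bench. On it a white drum (120 mm across, 18 mm thick) and a steel lock disc (52 mm across); a steel chute slopes under the deck to a spout. Origin on the bench under the drum's axis, z up; -x points from the drum over the lock disc (axis at x -81.5 mm) to the spout (x -141.5 mm).
- lock (a joint): Turn of the lock disc, rad: 0 = shut (stop), 1.40 = open (stop), growing anticlockwise from above. Shut, its round edge sits in a scallop of the drum's rim and locks it (0.06 rad of play), and a blade closes the outlet. From 1.28 on, the flat of its edge faces the drum and the drum is free. It shuts only with a drum pocket in line with the outlet to within about 0.06 rad. Stays where left; about 0.05 N m.
- lock_grip (a point): Grip point of the lock's handle, on the lock's axis, 9 mm below the handle's top, 196 mm above the bench. The handle is an upright black bar 38 mm long, 12 mm thick, 34 mm high (171 to 205 mm above the bench) on a thin neck. This point's x axis runs along the bar, z up; it turns with it. The bar lies along the chute when open, nearly across it when shut.
- drum (a joint): Turn of the drum, rad, anticlockwise from above positive; about 0 at the start. Turns either way, stays where left, about 0.05 N m. A pocket is in line with the outlet at every multiple of 1.047 (60 degrees). A ball falls once its pocket is within about 0.15 rad of in line and is in the jar within a second. Each further 60 degrees one way delivers one ball.
- drum_grip (a point): Grip point of the drum's knob, on the drum's axis, 9 mm below the knob's top, 178 mm above the bench. The knob is an upright black bar 40 mm long, 12 mm thick, 34 mm high (153 to 187 mm above the bench) on a 4 mm high skirt. This point's x axis runs along the bar, z up; it turns with the drum.
- spout (a point): Middle of the spout's lower mouth, 57 mm above the bench, over the jar; the mouth is 23 mm by 23 mm. The outlet hole in the deck, which feeds the chute, lies under the drum's rim, 40 mm from the drum's axis towards the spout; at the start the drum pocket over it is the only empty one of six.
- jar: Open steel grinding jar, 62 mm across, 52 mm high, wall 4 mm, floor 6 mm; loose, stands on the bench under the spout. Origin at the centre of its underside.
- ball1_center (a point): steel grinding ball, 16 mm diameter; this point is its centre. At the start it lies in the drum pocket 60 degrees anticlockwise (seen from above) from the outlet pocket; pockets lie on a circle of 40 mm radius about the drum's axis
- ball2_center (a point): steel grinding ball, 16 mm diameter; this point is its centre. At the start it lies in the drum pocket 120 degrees anticlockwise from the outlet pocket
- ball3_center (a point): steel grinding ball, 16 mm diameter; this point is its centre. At the start it lies in the drum pocket opposite the outlet pocket
- ball4_center (a point): steel grinding ball, 16 mm diameter; this point is its centre. At the start it lies in the drum pocket 120 degrees clockwise from the outlet pocket
- ball5_center (a point): steel grinding ball, 16 mm diameter; this point is its centre. At the start it lies in the drum pocket 60 degrees clockwise from the outlet pocket
- jar_lid: Bystander: the jar's steel lid, 66 mm across, 23 mm high, with a small knob, on the bench. Origin at the centre of its underside.
- beaker_100: Bystander: small glass beaker, 54 mm across, 69 mm high. Origin at the centre of its underside.
- weight_20g: Bystander: small calibration weight, 22 mm across, 32 mm high. Origin at the centre of its underside.
- dropper: Bystander: brown dropper bottle, 33 mm across, 102 mm high. Origin at the centre of its underside.
There are look-alikes about, which are no part of the job. Leave any blue look-alike of the jar alone.

How it is judged (in metres and radians):
On the way, in this order (a step that is already met when the one before it is completed fails the run):
1. the locking handle is turned open (1.25 rad or more), all five balls still in the drum (value of joint lock above 1.25 rad and height (world z) of each of ball1_center, ball2_center, ball3_center, ball4_center, ball5_center above 0.125 m), for 0.1 s.
2. one ball lies in the jar and the other four are still in the drum ((((horizontal distance between ball1_center and jar below 0.028 m and height (world z) of ball1_center below 0.05 m) and height (world z) of each of ball2_center, ball3_center, ball4_center, ball5_center above 0.125 m) or (height (world z) of each of ball1_center, ball2_center, ball3_center, ball4_center above 0.125 m and (horizontal distance between ball5_center and jar below 0.028 m and height (world z) of ball5_center below 0.05 m)))), for 0.2 s.
3. two balls lie in the jar and the other three are still in the drum ((((horizontal distance between ball1_center and jar below 0.028 m and height (world z) of ball1_center below 0.05 m) and (horizontal distance between ball2_center and jar below 0.028 m and height (world z) of ball2_center below 0.05 m) and height (world z) of each of ball3_center, ball4_center, ball5_center above 0.125 m) or (height (world z) of each of ball1_center, ball2_center, ball3_center above 0.125 m and (horizontal distance between ball4_center and jar below 0.028 m and height (world z) of ball4_center below 0.05 m) and (horizontal distance between ball5_center and jar below 0.028 m and height (world z) of ball5_center below 0.05 m)) or ((horizontal distance between ball1_center and jar below 0.028 m and height (world z) of ball1_center below 0.05 m) and height (world z) of each of ball2_center, ball3_center, ball4_center above 0.125 m and (horizontal distance between ball5_center and jar below 0.028 m and height (world z) of ball5_center below 0.05 m)))), for 0.2 s.
At the end, for the whole second after the job is handed in: exactly two balls lie inside the jar and the other three in the drum, the lock is shut to within 0.12 rad of its stop, a drum pocket is in line with the outlet (within 0.10 rad), the drum is still, and the jar stands upright within 20 mm of where it stood ((((horizontal distance between ball1_center and jar below 0.028 m and height (world z) of ball1_center below 0.05 m) and (horizontal distance between ball2_center and jar below 0.028 m and height (world z) of ball2_center below 0.05 m) and height (world z) of each of ball3_center, ball4_center, ball5_center above 0.125 m) or (height (world z) of each of ball1_center, ball2_center, ball3_center above 0.125 m and (horizontal distance between ball4_center and jar below 0.028 m and height (world z) of ball4_center below 0.05 m) and (horizontal distance between ball5_center and jar below 0.028 m and height (world z) of ball5_center below 0.05 m)) or ((horizontal distance between ball1_center and jar below 0.028 m and height (world z) of ball1_center below 0.05 m) and height (world z) of each of ball2_center, ball3_center, ball4_center above 0.125 m and (horizontal distance between ball5_center and jar below 0.028 m and height (world z) of ball5_center below 0.05 m))) and (value of joint drum between -3.2416 and -3.0416 rad or value of joint drum between -2.1944 and -1.9944 rad or value of joint drum between -1.1472 and -0.9472 rad or value of joint drum between -0.1 and 0.1 rad or value of joint drum between 0.9472 and 1.1472 rad or value of joint drum between 1.9944 and 2.1944 rad or value of joint drum between 3.0416 and 3.2416 rad) and value of joint lock below 0.12 rad and distance of jar from where it was at the start of the episode below 0.02 m and angle between jar's own z axis and vertical below 0.1 rad and velocity of joint drum between -0.05 and 0.05 rad/s); the robot touches nothing.
It fails at once if the drum or the lock is forced: lock nearly shut (below 0.5 rad) with the drum more than 0.15 rad away from every pocket position (value of joint lock below 0.5 rad and not (value of joint drum between -3.2916 and -2.9916 rad or value of joint drum between -2.2444 and -1.9444 rad or value of joint drum between -1.1972 and -0.8972 rad or value of joint drum between -0.15 and 0.15 rad or value of joint drum between 0.8972 and 1.1972 rad or value of joint drum between 1.9444 and 2.2444 rad or value of joint drum between 2.9916 and 3.2916 rad)).
It fails at once if a third ball leaves the drum (height (world z) of each of ball1_center, ball2_center, ball3_center below 0.1 m or height (world z) of each of ball1_center, ball2_center, ball4_center below 0.1 m or height (world z) of each of ball1_center, ball2_center, ball5_center below 0.1 m or height (world z) of each of ball1_center, ball3_center, ball4_center below 0.1 m or height (world z) of each of ball1_center, ball3_center, ball5_center below 0.1 m or height (world z) of each of ball1_center, ball4_center, ball5_center below 0.1 m or height (world z) of each of ball2_center, ball3_center, ball4_center below 0.1 m or height (world z) of each of ball2_center, ball3_center, ball5_center below 0.1 m or height (world z) of each of ball2_center, ball4_center, ball5_center below 0.1 m or height (world z) of each of ball3_center, ball4_center, ball5_center below 0.1 m).
It fails at once if a ball falls outside the jar ((height (world z) of ball1_center below 0.055 m and horizontal distance between ball1_center and jar above 0.034 m) or (height (world z) of ball2_center below 0.055 m and horizontal distance between ball2_center and jar above 0.034 m) or (height (world z) of ball3_center below 0.055 m and horizontal distance between ball3_center and jar above 0.034 m) or (height (world z) of ball4_center below 0.055 m and horizontal distance between ball4_center and jar above 0.034 m) or (height (world z) of ball5_center below 0.055 m and horizontal distance between ball5_center and jar above 0.034 m)).
It fails at once if the jar is shifted by more than 20 mm or tipped (distance of jar from where it was at the start of the episode above 0.02 m or angle between jar's own z axis and vertical above 0.3 rad).
It fails at once if the jar lid, beaker, weight or dropper bottle is shifted by more than 30 mm (distance of any of jar_lid, beaker_100, weight_20g, dropper from where it was at the start of the episode above 0.03 m).
It also fails if it takes over 58 s, if anything falls off the work surface, if the arm or the gripper's body presses on something with over 40 N, if the wrist force passes 120 N, or if a joint passes its speed limit or range.

## Working session

There is one attempt and no reset: what is moved stays moved. The work goes in short steps, Python scripts to look and compute and a tool call to move; the robot and the scene stay as the last step left them, time stands still between calls to the robot, and variables do not carry over. Pictures are saved under pics/ and viewed, at most 10 in all, crops included, and the job is handed in when it is done.

Besides the shell and the picture viewer there is one more tool, called after "Emit:" as a command line: name --argument value ..., lists and objects as JSON in quotes. jog_arm: Moves the arm, as the interface text tells. Its arguments: {"type":"object","properties":{"motion":{"type":"array"},"squeeze":{"type":"number"}},"required":["motion"]}

```bash
mkdir -p pics; cat > h.py <<'E'
import numpy as np, cv2
from rig import telemetry, imaging, ticket, models
from scipy.spatial.transform import Rotation as Ro
def cam(n): return imaging.camera(n)
def ray(p,uv):
    x=(uv[0]-p['cx'])/p['fx']; y=(uv[1]-p['cy'])/p['fy']
    k=np.array([x,y]); r=k.copy()
    for _ in range(20): r=k/(1+p['k1']*(r@r))
    R=cv2.Rodrigues(np.array(p['rvec'],float))[0]; t=np.array(p['tvec'],float).ravel()
    return -R.T@t, R.T@np.array([r[0],r[1],1.0]),
def at_z(p,uv,z):
    o,d=ray(p,uv); return o+d*(z-o[2])/d[2]
def at_depth(p,uv):
    o,d=ray(p,uv); return o+d*float(p['range_z'][int(round(uv[1])),int(round(uv[0]))])
def proj(p,X):
    R=cv2.Rodrigues(np.array(p['rvec'],float))[0]; c=R@np.array(X,float)+np.array(p['tvec'],float).ravel()
    s=c[:2]/c[2]; s=s*(1+p['k1']*(s@s)); return np.array([s[0]*p['fx']+p['cx'],s[1]*p['fy']+p['cy']])
E
python3 - <<'E'
from h import *
s=telemetry.sense(); print({k:np.round(v,3).tolist() for k,v in s.items()})
for n in('top','side'):
    p=cam(n); cv2.imwrite(f'pics/{n}0.png',cv2.resize(p['image'][:,:,::-1],(800,600)))
    print(n,np.round(ray(p,(256,192)),3).tolist())
    for t,z in(('dispenser',None),('lock_grip',.196),('drum_grip',.178),('spout',.057),('jar',0),('dropper',0),('beaker_100',0),('weight_20g',0),('jar_lid',0)):
        for m in models.mark_of(p,t)[:2]:
            print(t,round(m['confidence'],2),np.round(m['point'],1),None if z is None else np.round(at_z(p,m['point'],z),3))
E
```

```text
{'clock': 0.0, 'qpos': [64.383, 16.69, -8.83, 64.555, 0.001, 82.019], 'qvel': [-0.029, 0.053, 0.003, -0.038, -0.1, 0.026], 'tau': [-0.001, -53.715, 33.137, 0.016, -0.0, 0.0], 'ee_pos': [0.159, 0.5, 0.253], 'tool_rot': [-179.926, -0.012, 162.365], 'force': [-0.783, 0.368, -0.78], 'wrist_torque': [-0.021, -0.022, -0.042], 'grip_force': 0.0, 'gripper_width': 1.001}
top [[0.462, 0.08, 1.047], [0.059, -0.01, -0.998]]
dispenser 0.77 [289.  150.1] None
lock_grip 0.83 [299.4 174.2] [ 0.547 -0.018  0.196]
lock_grip 0.52 [243. 175.] [0.548 0.098 0.196]
drum_grip 0.8 [298.6 139.5] [ 0.622 -0.021  0.178]
spout 0.61 [293.6 209.8] [ 0.476 -0.018  0.057]
spout 0.49 [245.5 174.4] [0.563 0.095 0.057]
jar 0.82 [335.6 234.4] [ 0.412 -0.128  0.   ]
dropper 0.65 [331.9 194.1] [ 0.514 -0.122  0.   ]
beaker_100 0.75 [334.6 164.2] [ 0.59  -0.132  0.   ]
beaker_100 0.52 [294.4 208.8] [ 0.479 -0.026  0.   ]
weight_20g 0.48 [240.6 176.8] [0.563 0.108 0.   ]
jar_lid 0.83 [251.7 211.7] [0.474 0.082 0.   ]
side [[0.16, -0.517, 0.62], [0.464, 0.673, -0.576]]
dispenser 0.63 [303.1 243.5] None
dispenser 0.38 [218.5 244.2] None
lock_grip 0.72 [270.5 184.3] [ 0.54  -0.015  0.196]
drum_grip 0.6 [306.4 182. ] [ 0.622 -0.03   0.178]
spout 0.91 [246.  247.7] [ 0.481 -0.014  0.057]
spout 0.2 [251.1 225.5] [0.53  0.04  0.057]
jar 0.76 [246.7 271.3] [ 0.474 -0.025  0.   ]
jar 0.57 [251.3 319. ] [ 0.413 -0.133  0.   ]
dropper 0.92 [288.8 290.8] [ 0.515 -0.119  0.   ]
beaker_100 0.94 [324.3 282. ] [ 0.591 -0.143  0.   ]
weight_20g 0.67 [251.7 224.8] [0.571 0.098 0.   ]
jar_lid 0.71 [216.3 245.7] [0.46  0.082 0.   ]
jar_lid 0.23 [301.8 243.4] [ 0.629 -0.025  0.   ]
```

View pics/top0.png

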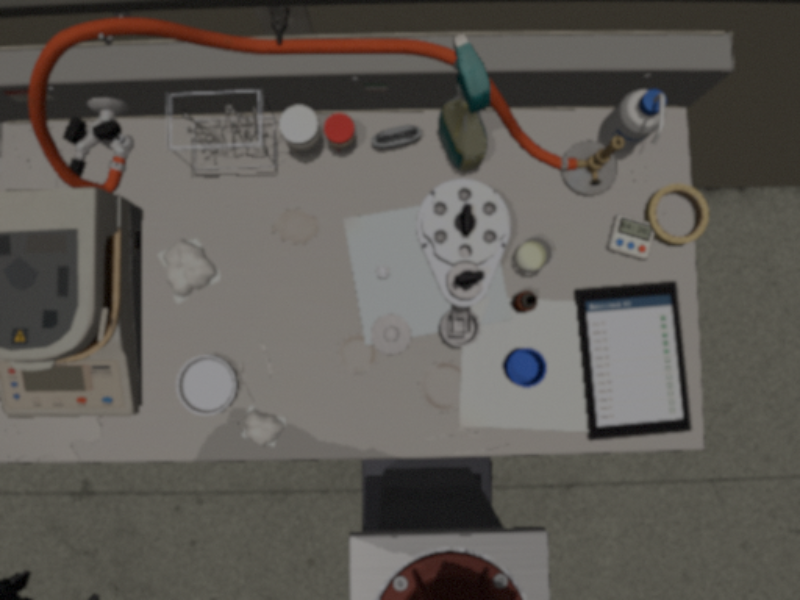

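View pics/side0.png

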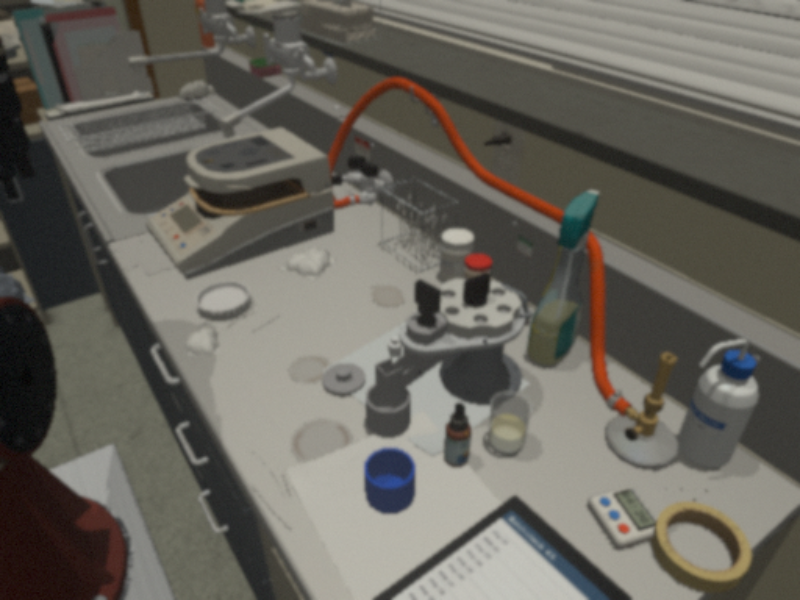

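The steel jar stands under the spout at top (458,328). The blue look-alike is at (525,367) and I'll leave it alone. The lock handle is at (467,280), lying across the chute (shut), and the drum knob is at (465,220). Next I'll measure axes and bar directions from depth.

```bash
cat >> h.py <<'E'
def cloud(p):
    h,w=p['range_z'].shape; u,v=np.meshgrid(np.arange(w),np.arange(h))
    K=np.array([[p['fx'],0,p['cx']],[0,p['fy'],p['cy']],[0,0,1.]])
    n=cv2.undistortPoints(np.stack([u,v],-1).reshape(-1,1,2).astype(float),K,np.array([p['k1'],0,0,0.])).reshape(h,w,2)
    Z=p['range_z'].astype(float); C=np.dstack([n[...,0]*Z,n[...,1]*Z,Z])
    R=cv2.Rodrigues(np.array(p['rvec'],float))[0]; X=(C-np.array(p['tvec'],float).ravel())@R
    X[Z<=0]=np.nan; return X
def bar(X,c,zr,r=.03):
    m=(np.hypot(X[...,0]-c[0],X[...,1]-c[1])<r)&(X[...,2]>zr[0])&(X[...,2]<zr[1])
    q=X[m]
    if len(q)<8: return len(q)
    (cx,cy),(a,b),ang=cv2.minAreaRect((q[:,:2]*1000).astype(np.float32))
    w,V=np.linalg.eigh(np.cov(q[:,:2].T)); d=V[:,1]
    return len(q),np.round(q.mean(0),4).tolist(),'rect',round(cx,1),round(cy,1),round(a,1),round(b,1),'yaw',round(np.degrees(np.arctan2(d[1],d[0]))%180,1),'std',np.round(np.sqrt(w)*1000,1).tolist()
E
python3 - <<'E'
from h import *
ims=[]
for n in('top','side'):
    p=cam(n); X=cloud(p)
    print(n,'lock',bar(X,(.545,-.018),(.18,.215))); print(n,'knob',bar(X,(.622,-.022),(.165,.2)))
    m=(np.hypot(X[...,0]-.622,X[...,1]+.022)<.08)&(abs(X[...,2]-.148)<.006); q=X[m]
    print('drum',len(q),np.median(q[:,2]).round(4),q[:,:2].min(0).round(3),q[:,:2].max(0).round(3), cv2.minEnclosingCircle((q[:,:2]*1000).astype(np.float32)))
    m=(np.hypot(X[...,0]-.475,X[...,1]+.018)<.05)&(abs(X[...,2]-.052)<.006);q=X[m]
    if len(q)>5: print('jar rim',len(q),cv2.minEnclosingCircle((q[:,:2]*1000).astype(np.float32)))
    m=(np.hypot(X[...,0]-.6,X[...,1]+.02)<.2)&(X[...,2]>.21);q=X[m]; print('tall',len(q),q.min(0) if len(q) else'',q.max(0) if len(q) else '')
    c=proj(p,(.57,-.02,.17)).astype(int); a=p['image'][c[1]-48:c[1]+48,c[0]-48:c[0]+48,::-1]; ims.append(cv2.resize(a,(400,400),interpolation=cv2.INTER_CUBIC))
    for t in('lock_grip','drum_grip'):
        for k in models.cut_out(p,t)[:1]:
            print(t,'cut',round(k['confidence'],2),k['extent'],k['pixels'].sum())
cv2.imwrite('pics/crop.png',np.hstack(ims))
E
```

```text
top lock (121, [0.5396, -0.0184, 0.2011], 'rect', 540.2, -18.9, 12.1, 38.2, 'yaw', np.float64(99.5), 'std', [3.6, 11.2])
top knob (135, [0.6206, -0.0194, 0.1821], 'rect', 622.0, -19.9, 11.5, 40.8, 'yaw', np.float64(179.1), 'std', [3.8, 11.9])
drum 1870 0.147 [ 0.546 -0.081] [0.679 0.039] ((612.3426513671875, -19.915857315063477), 69.46842956542969)
jar rim 101 ((477.0039367675781, -19.68841552734375), 30.846406936645508)
tall 404 [ 0.76309498 -0.05193341  0.21010919] [ 0.79993268 -0.00993892  0.24990032]
lock_grip cut 0.72 [286.0, 157.7, 25.8, 35.5] 508
drum_grip cut 0.94 [266.4, 114.8, 60.0, 53.7] 2061
side lock (219, [0.5389, -0.0261, 0.1944], 'rect', 541.0, -23.1, 13.2, 39.6, 'yaw', np.float64(103.0), 'std', [3.0, 11.7])
side knob (182, [0.62, -0.0272, 0.1777], 'rect', 622.5, -25.2, 13.8, 40.6, 'yaw', np.float64(175.7), 'std', [3.1, 12.1])
drum 1171 0.1471 [ 0.543 -0.085] [0.681 0.037] ((612.3514404296875, -23.5395450592041), 70.2203369140625)
jar rim 143 ((477.4407653808594, -24.758838653564453), 30.690563201904297)
tall 339 [ 0.76413557 -0.05625017  0.21044631] [ 0.79977834 -0.01663786  0.24899185]
lock_grip cut 0.71 [261.8, 177.3, 20.0, 46.6] 697
drum_grip cut 0.69 [282.4, 172.6, 45.2, 44.9] 1676
```

View pics/crop.png

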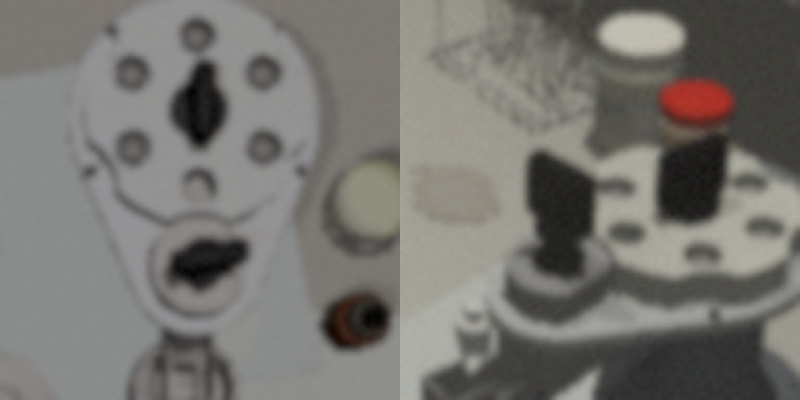

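The enlarged crop confirms it: the lock handle (205,262) stands over the spout, and the six-pocket drum with its knob is at (198,105). The drum axis is about (0.622,-0.022). The lock axis is about (0.540,-0.021), with its bar at yaw 100°. I'm moving above the lock now.

Emit:
jog_arm --motion '[[[-0.521,-0.381,0.0],[0,0,12.5],0.045],[[-0.521,-0.381,0.0],[0,0,12.5],0.045],[[-0.521,-0.381,0.0],[0,0,12.5],0.045],[[-0.521,-0.381,0.0],[0,0,12.5],0.045],[[-0.521,-0.381,0.0],[0,0,12.5],0.045],[[-0.521,-0.381,0.0],[0,0,12.5],0.045],[[-0.521,-0.381,0.0],[0,0,12.5],0.045],[[-0.521,-0.381,0.0],[0,0,12.5],0.045],[[-0.521,-0.381,0.0],[0,0,12.5],0.045],[[-0.521,-0.381,0.0],[0,0,12.5],0.045]]' --squeeze 30

```text
clock: 2.13
ee_pos: [0.4059, 0.1621, 0.2536]
tool_rot: [180.0, -0.0, 99.5]
force: [-0.2, 0.5, -0.3]
gripper_width: 0.53
grip_force: 0.0
```

```bash
cat >> h.py <<'E'
def st():
    s=telemetry.sense(); print({k:np.round(s[k],3).tolist() for k in('clock','ee_pos','tool_rot','force','wrist_torque','grip_force','gripper_width')},'q6',round(s['qpos'][5],1)); return s
def go(x,y,z,yaw):
    s=st(); R=Ro.from_euler('xyz',s['tool_rot'],degrees=True); T=Ro.from_euler('xyz',[180,0,yaw],degrees=True)
    print('shift',np.round(R.inv().apply(np.array([x,y,z])-s['ee_pos']),4).tolist(),'turn',np.round(np.degrees((R.inv()*T).as_rotvec())/5,2).tolist())
E
python3 -c "
from h import *
go(.540,-.021,.253,100)"
```

```text
{'clock': 2.133, 'ee_pos': [0.406, 0.162, 0.254], 'tool_rot': [179.954, -0.008, 99.524], 'force': [-0.219, 0.453, -0.288], 'wrist_torque': [0.048, -0.047, -0.022], 'grip_force': 0.0, 'gripper_width': 0.53} q6 92.6
shift [-0.2028, 0.1019, 0.0007] turn [0.01, -0.0, -0.1]
```

Emit:
jog_arm --motion '[[[-0.203,0.102,0.0],[0,0,-0.1],0.045],[[-0.203,0.102,0.0],[0,0,-0.1],0.045],[[-0.203,0.102,0.0],[0,0,-0.1],0.045],[[-0.203,0.102,0.0],[0,0,-0.1],0.045],[[-0.203,0.102,0.0],[0,0,-0.1],0.045],[[-0.203,0.102,0.0],[0,0,-0.1],0.045],[[-0.203,0.102,0.0],[0,0,-0.1],0.045],[[-0.203,0.102,0.02],[0,0,-0.1],0.045],[[-0.203,0.102,0.04],[0,0,-0.1],0.045],[[-0.203,0.102,0.055],[0,0,-0.1],0.045]]'

```text
clock: 2.97
ee_pos: [0.5396, -0.018, 0.1971]
tool_rot: [-180.0, -0.0, 100.4]
force: [-0.5, 1.2, 0.2]
gripper_width: 0.53
grip_force: 0.0
```

```bash
python3 -c "
from h import *
go(.540,-.021,.199,100)
p=cam('side'); c=proj(p,(.54,-.02,.19)).astype(int); a=p['image'][c[1]-60:c[1]+60,c[0]-60:c[0]+60,::-1]; cv2.imwrite('pics/c2.png',cv2.resize(a,(500,500),interpolation=cv2.INTER_CUBIC))"
```

```text
{'clock': 2.967, 'ee_pos': [0.54, -0.018, 0.197], 'tool_rot': [-179.954, -0.031, 100.362], 'force': [-0.526, 1.18, 0.233], 'wrist_torque': [0.051, 0.048, -0.009], 'grip_force': 0.0, 'gripper_width': 0.53} q6 70.0
shift [-0.003, -0.0002, -0.0019] turn [-0.01, -0.01, 0.07]
```

View pics/c2.png

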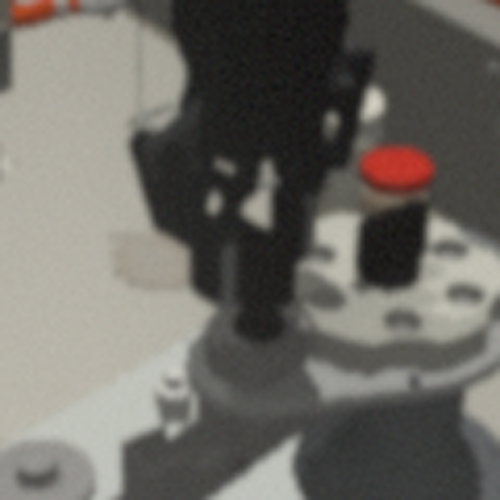

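The fingers straddle the lock handle at crop (255,290), so I'm closing gently.

Emit:
jog_arm --motion '[[[0,0,0],[0,0,0],0.0],[[0,0,0],[0,0,0],0.0],[[0,0,0],[0,0,0],0.0],[[0,0,0],[0,0,0],0.0],[[0,0,0],[0,0,0],0.0],[[0,0,0],[0,0,0],0.0]]' --squeeze 30

```text
clock: 3.52
ee_pos: [0.5411, -0.0181, 0.1996]
tool_rot: [179.9, 0.0, 100.4]
force: [0.7, 3.5, 6.9]
gripper_width: 0.134
grip_force: 36.1
```

```bash
python3 -c "
from h import *
st()"
```

```text
{'clock': 3.517, 'ee_pos': [0.541, -0.018, 0.2], 'tool_rot': [179.861, 0.003, 100.392], 'force': [0.714, 3.505, 6.889], 'wrist_torque': [0.644, 0.054, 0.083], 'grip_force': 36.057, 'gripper_width': 0.134} q6 69.9
```

Emit:
jog_arm --motion '[[[0,0,0],[0,0,-1],0.0],[[0,0,0],[0,0,-2],0.0],[[0,0,0],[0,0,-3],0.0],[[0,0,0],[0,0,-4],0.0],[[0,0,0],[0,0,-5],0.0],[[0,0,0],[0,0,-6],0.0],[[0,0,0],[0,0,-7],0.0],[[0,0,0],[0,0,-8],0.0],[[0,0,0],[0,0,-8],0.0]]'

```text
clock: 4.27
ee_pos: [0.5395, -0.0191, 0.1995]
tool_rot: [-179.9, 0.0, 140.7]
force: [-7.1, -2.2, 12.9]
gripper_width: 0.134
grip_force: 36.9
```

```bash
python3 -c "
from h import *
st()"
```

```text
{'clock': 4.267, 'ee_pos': [0.54, -0.019, 0.2], 'tool_rot': [-179.903, 0.027, 140.653], 'force': [-7.094, -2.213, 12.87], 'wrist_torque': [-0.389, 1.499, 0.042], 'grip_force': 36.912, 'gripper_width': 0.134} q6 29.6
```

Emit:
jog_arm --motion '[[[0,0,0],[0,0,-1],0.0],[[0,0,0],[0,0,-2],0.0],[[0,0,0],[0,0,-3],0.0],[[0,0,0],[0,0,-4],0.0],[[0,0,0],[0,0,-5],0.0],[[0,0,0],[0,0,-6],0.0],[[0,0,0],[0,0,-7],0.0],[[0,0,0],[0,0,-7.8],0.0],[[0,0,0],[0,0,-7.8],0.0]]'

```text
clock: 5.02
ee_pos: [0.5389, -0.0207, 0.1995]
tool_rot: [-179.7, -0.1, 179.5]
force: [-10.2, -10.6, 14.3]
gripper_width: 0.13
grip_force: 37.3
```

```bash
python3 -c "
from h import *
st()"
```

```text
{'clock': 5.017, 'ee_pos': [0.539, -0.021, 0.2], 'tool_rot': [-179.717, -0.117, 179.5], 'force': [-10.176, -10.632, 14.302], 'wrist_torque': [-1.937, 2.221, -0.168], 'grip_force': 37.252, 'gripper_width': 0.13} q6 -9.3
```

Emit:
jog_arm --motion '[[[0,0,0],[0,0,-0.4],0.0],[[0,0,0],[0,0,-0.4],0.0],[[0,0,0],[0,0,-0.4],0.04],[[0,0,0],[0,0,-0.4],0.04],[[0,0,0],[0,0,-0.4],0.04],[[0,0,0],[0,0,-0.4],0.04],[[0,0,-0.03],[0,0,-0.4],0.04],[[0,0,-0.055],[0,0,-0.4],0.04],[[0,0,-0.055],[0,0,-0.4],0.04]]'

```text
clock: 5.77
ee_pos: [0.5425, -0.0186, 0.2577]
tool_rot: [-179.9, 0.4, -178.6]
force: [1.1, -0.3, -0.0]
gripper_width: 0.465
grip_force: 0.0
```

```bash
python3 -c "
from h import *
for n in ('top','side'):
    X=cloud(cam(n)); print(bar(X,(.54,-.021),(.18,.21)),'knob',bar(X,(.621,-.022),(.165,.193)))
go(.621,-.022,.254,178)"
```

```text
0 knob 0
(225, [0.5394, -0.0261, 0.1943], 'rect', 541.6, -23.6, 12.0, 38.1, 'yaw', np.float64(175.9), 'std', [2.9, 11.5]) knob (186, [0.6201, -0.0273, 0.1776], 'rect', 622.4, -24.8, 14.1, 39.7, 'yaw', np.float64(175.7), 'std', [3.2, 12.1])
{'clock': 5.867, 'ee_pos': [0.541, -0.018, 0.254], 'tool_rot': [-179.981, 0.12, -178.621], 'force': [-0.104, -0.463, -1.002], 'wrist_torque': [0.001, 0.03, -0.033], 'grip_force': 0.0, 'gripper_width': 0.465} q6 -11.1
shift [-0.0798, -0.0055, 0.0002] turn [-0.0, 0.02, 0.68]
```

Emit:
jog_arm --motion '[[[-0.04,-0.0035,0.0],[0,0,0.4],0.04],[[-0.08,-0.005,0.0],[0,0,0.4],0.04],[[-0.08,-0.005,0.0],[0,0,0.4],0.04],[[-0.08,-0.005,0.0],[0,0,0.4],0.04],[[-0.08,-0.005,0.03],[0,0,0.4],0.04],[[-0.08,-0.005,0.055],[0,0,0.4],0.04],[[-0.08,-0.005,0.073],[0,0,0.4],0.04],[[-0.08,-0.005,0.073],[0,0,0.4],0.04],[[-0.08,-0.005,0.073],[0,0,0.4],0.04]]'

```text
clock: 6.62
ee_pos: [0.6188, -0.0213, 0.1798]
tool_rot: [180.0, -0.2, 179.4]
force: [0.0, -0.0, 0.9]
gripper_width: 0.468
grip_force: 0.0
```

Emit:
jog_arm --motion '[[[0,0,0],[0,0,0],0.0],[[0,0,0],[0,0,0],0.0],[[0,0,0],[0,0,0],0.0],[[0,0,0],[0,0,0],0.0],[[0,0,0],[0,0,0],0.0],[[0,0,0],[0,0,0],0.0]]'

```text
clock: 7.12
ee_pos: [0.6211, -0.0222, 0.1821]
tool_rot: [-179.9, 0.1, 179.3]
force: [-2.3, -3.3, 7.4]
gripper_width: 0.134
grip_force: 33.7
```

```bash
python3 -c "
from h import *
st()"
```

```text
{'clock': 7.117, 'ee_pos': [0.621, -0.022, 0.182], 'tool_rot': [-179.93, 0.138, 179.349], 'force': [-2.316, -3.312, 7.378], 'wrist_torque': [-0.461, 0.448, 0.007], 'grip_force': 33.704, 'gripper_width': 0.134} q6 -8.1
```

Emit:
jog_arm --motion '[[[0,0,0],[0,0,-1],0.0],[[0,0,0],[0,0,-2],0.0],[[0,0,0],[0,0,-3],0.0],[[0,0,0],[0,0,-4],0.0],[[0,0,0],[0,0,-5],0.0],[[0,0,0],[0,0,-6],0.0],[[0,0,0],[0,0,-6],0.0]]'

```text
clock: 7.7
ee_pos: [0.6213, -0.0232, 0.1821]
tool_rot: [-179.8, 0.1, -150.4]
force: [-0.5, -7.3, 6.2]
gripper_width: 0.128
grip_force: 33.5
```

```bash
python3 -c "
from h import *
st()"
```

```text
{'clock': 7.7, 'ee_pos': [0.621, -0.023, 0.182], 'tool_rot': [-179.775, 0.052, -150.387], 'force': [-0.543, -7.342, 6.155], 'wrist_torque': [-1.294, 0.292, 0.036], 'grip_force': 33.517, 'gripper_width': 0.128} q6 -38.4
```

Emit:
jog_arm --motion '[[[0,0,0],[0,0,-1],0.0],[[0,0,0],[0,0,-2],0.0],[[0,0,0],[0,0,-3],0.0],[[0,0,0],[0,0,-4],0.0],[[0,0,0],[0,0,-5],0.0],[[0,0,0],[0,0,-6],0.0],[[0,0,0],[0,0,-6],0.0],[[0,0,0],[0,0,-6],0.0],[[0,0,0],[0,0,-6],0.0],[[0,0,0],[0,0,-6],0.0]]'

```text
clock: 8.53
ee_pos: [0.622, -0.0239, 0.1821]
tool_rot: [-179.7, -0.1, -120.7]
force: [2.4, -11.2, 4.3]
gripper_width: 0.131
grip_force: 33.2
```

Emit:
jog_arm --motion '[[[0,0,0],[0,0,0],0.0],[[0,0,0],[0,0,0],0.0],[[0,0,0],[0,0,0],0.0],[[0,0,0],[0,0,0],0.0],[[0,0,0],[0,0,0],0.0],[[0,0,0],[0,0,0],0.0],[[0,0,0],[0,0,0],0.0],[[0,0,0],[0,0,0],0.0],[[0,0,0],[0,0,0],0.0],[[0,0,0],[0,0,0],0.0]]'

```text
clock: 9.37
ee_pos: [0.6221, -0.024, 0.1821]
tool_rot: [-179.7, -0.1, -120.7]
force: [2.0, -11.0, 3.1]
gripper_width: 0.131
grip_force: 33.2
```

```bash
python3 -c "
from h import *
st()
ims=[]
for n in('top','side'):
    p=cam(n)
    for t in['ball%d_center'%i for i in (1,)]:
        for m in models.mark_of(p,t)[:6]: print(n,t,round(m['confidence'],2),np.round(m['point'],1),np.round(at_depth(p,m['point']),3))
    c=proj(p,(.50,-.022,.08)).astype(int); a=p['image'][c[1]-40:c[1]+40,c[0]-40:c[0]+40,::-1]; ims.append(cv2.resize(a,(400,400),interpolation=cv2.INTER_CUBIC))
cv2.imwrite('pics/b1.png',np.hstack(ims))"
```

```text
{'clock': 9.367, 'ee_pos': [0.622, -0.024, 0.182], 'tool_rot': [-179.677, -0.089, -120.729], 'force': [1.962, -11.004, 3.056], 'wrist_torque': [-1.827, -0.31, 0.024], 'grip_force': 33.153, 'gripper_width': 0.131} q6 -68.1
```

View pics/b1.png

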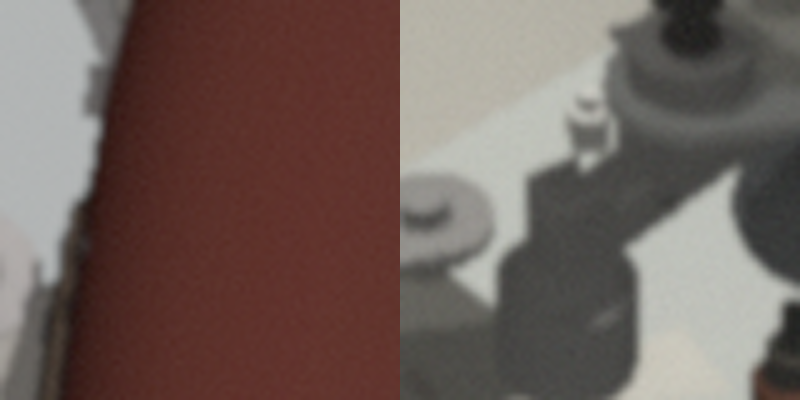

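Emit:
jog_arm --motion '[[[0.0017,-0.001,0],[0,0,-1],0.0],[[0.0017,-0.001,0],[0,0,-2],0.0],[[0.0017,-0.001,0],[0,0,-3],0.0],[[0.0017,-0.001,0],[0,0,-4],0.0],[[0.0017,-0.001,0],[0,0,-5],0.0],[[0.0017,-0.001,0],[0,0,-6],0.0],[[0.0017,-0.001,0],[0,0,-7],0.0],[[0.0017,-0.001,0],[0,0,-8],0.0],[[0.0017,-0.001,0],[0,0,-8],0.0]]'

```text
clock: 10.32
ee_pos: [0.6234, -0.0243, 0.1821]
tool_rot: [-179.6, -0.1, -80.3]
force: [10.7, -3.5, -0.2]
gripper_width: 0.136
grip_force: 32.6
```

Emit:
jog_arm --motion '[[[0,0,0],[0,0,-1],0.0],[[0,0,0],[0,0,-2],0.0],[[0,0,0],[0,0,-3],0.0],[[0,0,0],[0,0,-4],0.0],[[0,0,0],[0,0,-4],0.0],[[0,0,0],[0,0,-4],0.0],[[0,0,0],[0,0,-4],0.0],[[0,0,0],[0,0,-4],0.0],[[0,0,0],[0,0,-4],0.0],[[0,0,0],[0,0,-4],0.0]]'

```text
clock: 11.15
ee_pos: [0.6241, -0.0241, 0.1821]
tool_rot: [-179.6, -0.3, -60.6]
force: [13.1, -0.6, -3.1]
gripper_width: 0.135
grip_force: 32.3
```

```bash
python3 -c "
from h import *
st()"
```

```text
{'clock': 11.15, 'ee_pos': [0.624, -0.024, 0.182], 'tool_rot': [-179.623, -0.27, -60.639], 'force': [13.092, -0.64, -3.068], 'wrist_torque': [-0.304, -2.085, -0.013], 'grip_force': 32.278, 'gripper_width': 0.135} q6 -128.3
```

Emit:
jog_arm --motion '[[[0.001,-0.0017,0],[0,0,0],0.0],[[0.001,-0.0017,0],[0,0,0],0.0],[[0.001,-0.0017,0],[0,0,0],0.0],[[0.001,-0.0017,0],[0,0,0],0.0],[[0.001,-0.0017,0],[0,0,0],0.0]]'

```text
clock: 11.57
ee_pos: [0.6242, -0.0241, 0.1821]
tool_rot: [-179.8, -0.2, -60.6]
force: [4.3, -1.8, 5.9]
gripper_width: 0.131
grip_force: 33.4
```

```bash
python3 -c "
from h import *
st()"
```

```text
{'clock': 11.567, 'ee_pos': [0.624, -0.024, 0.182], 'tool_rot': [-179.804, -0.175, -60.645], 'force': [4.345, -1.783, 5.898], 'wrist_torque': [-0.427, -0.625, 0.03], 'grip_force': 33.413, 'gripper_width': 0.131} q6 -128.3
```

Emit:
jog_arm --motion '[[[0,0,0],[0,0,0],0.03],[[0,0,0],[0,0,0],0.035],[[0,0,0],[0,0,0],0.04],[[0,0,0],[0,0,0],0.04],[[0,0,-0.025],[0,0,0],0.04],[[0,0,-0.05],[0,0,0],0.04],[[0,0,-0.073],[0,0,0],0.04],[[0,0,-0.073],[0,0,0],0.04]]'

```text
clock: 12.23
ee_pos: [0.6242, -0.0238, 0.258]
tool_rot: [-179.7, -0.2, -60.6]
force: [0.7, 0.9, 0.2]
gripper_width: 0.469
grip_force: 0.0
```

```bash
python3 -c "
from h import *
for n in ('top','side'):
    p=cam(n);X=cloud(p); print(bar(X,(.54,-.021),(.18,.21)),'knob',bar(X,(.621,-.022),(.165,.193)))
c=proj(p,(.58,-.02,.15)).astype(int); a=p['image'][c[1]-60:c[1]+60,c[0]-60:c[0]+60,::-1]; cv2.imwrite('pics/c3.png',cv2.resize(a,(500,500),interpolation=cv2.INTER_CUBIC))
go(.540,-.020,.254,-0.3)"
```

```text
0 knob 0
(226, [0.5391, -0.0262, 0.1943], 'rect', 541.6, -23.4, 12.9, 38.3, 'yaw', np.float64(175.9), 'std', [2.8, 11.4]) knob (200, [0.6206, -0.027, 0.1775], 'rect', 622.3, -25.0, 13.7, 39.1, 'yaw', np.float64(120.3), 'std', [2.8, 11.7])
{'clock': 12.333, 'ee_pos': [0.623, -0.024, 0.254], 'tool_rot': [-179.93, -0.05, -60.63], 'force': [-0.169, -0.557, -0.129], 'wrist_torque': [0.045, 0.053, -0.012], 'grip_force': 0.0, 'gripper_width': 0.471} q6 -128.3
shift [-0.0437, 0.0704, -0.0001] turn [-0.01, -0.02, -12.07]
```

View pics/c3.png

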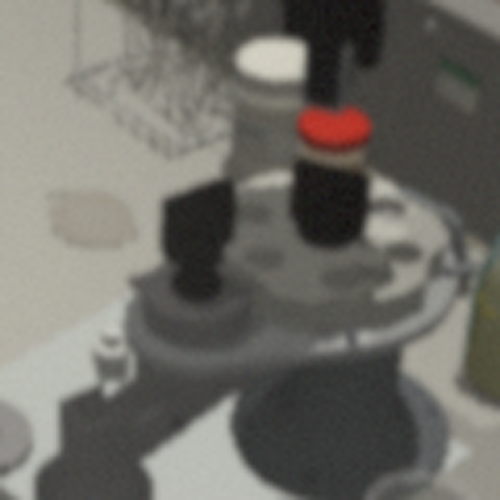

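Emit:
jog_arm --motion '[[[-0.022,0.035,0],[0,0,1.4],0.04],[[-0.0437,0.0704,0],[0,0,2.8],0.04],[[-0.0437,0.0704,0],[0,0,4.2],0.04],[[-0.0437,0.0704,0],[0,0,5.6],0.04],[[-0.0437,0.0704,0],[0,0,7],0.04],[[-0.0437,0.0704,0],[0,0,8.4],0.04],[[-0.0437,0.0704,0],[0,0,9.8],0.04],[[-0.0437,0.0704,0],[0,0,11.2],0.04],[[-0.0437,0.0704,0],[0,0,12.6],0.04],[[-0.0437,0.0704,0],[0,0,14],0.04]]'

```text
clock: 13.17
ee_pos: [0.5388, -0.0199, 0.252]
tool_rot: [179.9, -0.1, -131.0]
force: [0.6, 0.7, 0.6]
gripper_width: 0.47
grip_force: 0.0
```

```bash
python3 -c "
from h import *
go(.540,-.021,.200,179.7)"
```

```text
{'clock': 13.167, 'ee_pos': [0.539, -0.02, 0.252], 'tool_rot': [179.884, -0.066, -130.98], 'force': [0.556, 0.675, 0.609], 'wrist_torque': [-0.004, -0.016, -0.066], 'grip_force': 0.0, 'gripper_width': 0.47} q6 -58.9
shift [0.0, -0.0018, 0.052] turn [0.02, -0.02, 9.86]
```

Emit:
jog_arm --motion '[[[0,-0.0015,0],[0,0,1.4],0.04],[[0,-0.0015,0],[0,0,2.8],0.04],[[0,-0.0015,0],[0,0,4.2],0.04],[[0,-0.0015,0],[0,0,5.6],0.04],[[0,-0.0015,0],[0,0,7],0.04],[[0,-0.0015,0],[0,0,8.4],0.04],[[0,-0.0015,0],[0,0,9.8],0.04],[[0,-0.0015,0],[0,0,9.85],0.04],[[0,-0.0015,0.02],[0,0,9.85],0.04],[[0,-0.0015,0.04],[0,0,9.85],0.04]]'

```text
clock: 14.0
ee_pos: [0.541, -0.021, 0.2128]
tool_rot: [-180.0, 0.1, -179.6]
force: [-0.1, -0.1, -0.8]
gripper_width: 0.467
grip_force: 0.0
```

Emit:
jog_arm --motion '[[[0,0,0.014],[0,0,0],0.04],[[0,0,0.014],[0,0,0],0.04],[[0,0,0.014],[0,0,0],0.02],[[0,0,0.014],[0,0,0],0.0],[[0,0,0.014],[0,0,0],0.0],[[0,0,0.014],[0,0,0],0.0],[[0,0,0.014],[0,0,0],0.0],[[0,0,0.014],[0,0,0],0.0]]'

```text
clock: 14.67
ee_pos: [0.5411, -0.021, 0.2001]
tool_rot: [-180.0, 0.1, -179.9]
force: [-1.8, 1.9, 5.3]
gripper_width: 0.133
grip_force: 31.8
```

```bash
python3 -c "
from h import *
st()"
```

```text
{'clock': 14.667, 'ee_pos': [0.541, -0.021, 0.2], 'tool_rot': [-179.999, 0.073, -179.88], 'force': [-1.816, 1.882, 5.295], 'wrist_torque': [0.289, 0.295, -0.381], 'grip_force': 31.763, 'gripper_width': 0.133} q6 -10.1
```

Emit:
jog_arm --motion '[[[0,0,0],[0,0,1],0.0],[[0,0,0],[0,0,2],0.0],[[0,0,0],[0,0,3],0.0],[[0,0,0],[0,0,4],0.0],[[0,0,0],[0,0,4],0.0]]'

```text
clock: 15.08
ee_pos: [0.5411, -0.0208, 0.2001]
tool_rot: [180.0, 0.1, 159.8]
force: [-0.3, 1.2, 5.9]
gripper_width: 0.132
grip_force: 29.4
```

Emit:
jog_arm --motion '[[[0,0,0],[0,0,1],0.0],[[0,0,0],[0,0,2],0.0],[[0,0,0],[0,0,3],0.0],[[0,0,0],[0,0,4],0.0],[[0,0,0],[0,0,4],0.0]]'

```text
clock: 15.5
ee_pos: [0.5413, -0.0206, 0.2001]
tool_rot: [179.9, 0.0, 139.9]
force: [-1.4, 2.4, 5.2]
gripper_width: 0.136
grip_force: 29.4
```

```bash
python3 -c "
from h import *
st()"
```

```text
{'clock': 15.5, 'ee_pos': [0.541, -0.021, 0.2], 'tool_rot': [179.921, 0.048, 139.858], 'force': [-1.369, 2.365, 5.218], 'wrist_torque': [0.541, 0.165, -0.095], 'grip_force': 29.389, 'gripper_width': 0.136} q6 30.2
```

Emit:
jog_arm --motion '[[[0,0,0],[0,0,1],0.0],[[0,0,0],[0,0,2],0.0],[[0,0,0],[0,0,3],0.0],[[0,0,0],[0,0,4],0.0],[[0,0,0],[0,0,4],0.0]]'

```text
clock: 15.92
ee_pos: [0.5414, -0.0205, 0.2001]
tool_rot: [179.9, 0.0, 119.9]
force: [0.0, 3.3, 5.9]
gripper_width: 0.136
grip_force: 29.4
```

```bash
python3 -c "
from h import *
st()"
```

```text
{'clock': 15.917, 'ee_pos': [0.541, -0.021, 0.2], 'tool_rot': [179.888, 0.014, 119.915], 'force': [0.036, 3.296, 5.922], 'wrist_torque': [0.746, 0.066, -0.037], 'grip_force': 29.449, 'gripper_width': 0.136} q6 50.1
```

Emit:
jog_arm --motion '[[[0,0,0],[0,0,1],0.0],[[0,0,0],[0,0,2],0.0],[[0,0,0],[0,0,3],0.0],[[0,0,0],[0,0,3.8],0.0],[[0,0,0],[0,0,3.8],0.0]]'

```text
clock: 16.33
ee_pos: [0.5415, -0.0205, 0.2001]
tool_rot: [179.9, -0.0, 101.0]
force: [1.3, 4.2, 4.8]
gripper_width: 0.135
grip_force: 29.4
```

```bash
python3 -c "
from h import *
st()"
```

```text
{'clock': 16.333, 'ee_pos': [0.542, -0.02, 0.2], 'tool_rot': [179.871, -0.028, 101.018], 'force': [1.315, 4.226, 4.841], 'wrist_torque': [0.813, -0.097, -0.055], 'grip_force': 29.421, 'gripper_width': 0.135} q6 69.0
```

Emit:
jog_arm --motion '[[[0,0,0],[0,0,0.25],0.0],[[0,0,0],[0,0,0.35],0.0],[[0,0,0],[0,0,0.35],0.0]]'

```text
clock: 16.58
ee_pos: [0.5416, -0.0205, 0.2001]
tool_rot: [179.9, -0.0, 99.5]
force: [2.1, 4.2, 5.1]
gripper_width: 0.133
grip_force: 29.4
```

```bash
python3 -c "
from h import *
st()"
```

```text
{'clock': 16.583, 'ee_pos': [0.542, -0.02, 0.2], 'tool_rot': [179.867, -0.031, 99.499], 'force': [2.061, 4.235, 5.139], 'wrist_torque': [0.79, -0.132, 0.003], 'grip_force': 29.378, 'gripper_width': 0.133} q6 70.6
```

Emit:
jog_arm --motion '[[[0,0,0],[0,0,0.3],0.0],[[0,0,0],[0,0,0.3],0.0]]'

```text
clock: 16.75
ee_pos: [0.5416, -0.0205, 0.2001]
tool_rot: [179.9, -0.0, 98.0]
force: [1.4, 4.2, 5.1]
gripper_width: 0.138
grip_force: 31.9
```

```bash
python3 -c "
from h import *
st()"
```

```text
{'clock': 16.75, 'ee_pos': [0.542, -0.021, 0.2], 'tool_rot': [179.872, -0.023, 98.003], 'force': [1.361, 4.176, 5.072], 'wrist_torque': [0.71, -0.066, 0.687], 'grip_force': 31.856, 'gripper_width': 0.138} q6 72.1
```

Emit:
jog_arm --motion '[[[0,0,0],[0,0,0],0.03],[[0,0,0],[0,0,0],0.04],[[0,0,0],[0,0,0],0.04],[[0,0,0],[0,0,0],0.04],[[0,0,-0.03],[0,0,0],0.04],[[0,0,-0.07],[0,0,0],0.04],[[0,0,-0.1],[0,0,0],0.04],[[0,0,-0.1],[0,0,0],0.04]]'

```text
clock: 17.42
ee_pos: [0.543, -0.0215, 0.3052]
tool_rot: [179.5, 0.2, 97.9]
force: [0.0, -0.0, -0.4]
gripper_width: 0.469
grip_force: 0.0
```

Emit:
jog_arm --motion '[[[0.04,0,0],[0,0,0],0.04],[[0.08,0,0],[0,0,0],0.04],[[0.12,0,0],[0,0,0],0.04],[[0.16,0,0],[0,0,0],0.04],[[0.2,0,0],[0,0,0],0.04],[[0.24,0,0],[0,0,0],0.04],[[0.28,0,0],[0,0,0],0.04],[[0.3,0,0],[0,0,0],0.04],[[0.3,0,0],[0,0,0],0.04],[[0.3,0,0],[0,0,0],0.04]]'

```text
clock: 18.25
ee_pos: [0.4993, 0.2771, 0.2989]
tool_rot: [-180.0, 0.0, 98.0]
force: [-0.4, -0.5, 0.2]
gripper_width: 0.465
grip_force: 0.0
```

```bash
python3 -c "
from h import *
st()
ims=[]
for n in ('top','side'):
    p=cam(n);X=cloud(p); print(bar(X,(.54,-.021),(.18,.21)),'knob',bar(X,(.621,-.022),(.165,.193)))
    m=(np.hypot(X[...,0]-.475,X[...,1]+.018)<.05)&(abs(X[...,2]-.052)<.006);q=X[m]
    print('jar rim',len(q),cv2.minEnclosingCircle((q[:,:2]*1000).astype(np.float32)))
    c=proj(p,(.55,-.02,.13)).astype(int); a=p['image'][c[1]-50:c[1]+50,c[0]-50:c[0]+50,::-1]; ims.append(cv2.resize(a,(400,400),interpolation=cv2.INTER_CUBIC))
cv2.imwrite('pics/end.png',np.hstack(ims))"
```

```text
{'clock': 18.25, 'ee_pos': [0.499, 0.277, 0.299], 'tool_rot': [-179.97, 0.027, 98.014], 'force': [-0.358, -0.529, 0.224], 'wrist_torque': [-0.017, 0.04, -0.008], 'grip_force': 0.0, 'gripper_width': 0.465} q6 103.7
(119, [0.5395, -0.0183, 0.2013], 'rect', 540.2, -18.9, 11.9, 38.1, 'yaw', np.float64(98.9), 'std', [3.6, 11.1]) knob (123, [0.6206, -0.0197, 0.1829], 'rect', 621.6, -19.9, 12.2, 39.2, 'yaw', np.float64(119.3), 'std', [3.7, 11.7])
jar rim 105 ((477.0279541015625, -19.567941665649414), 30.744218826293945)
(225, [0.5388, -0.0261, 0.194], 'rect', 541.1, -22.9, 13.0, 38.5, 'yaw', np.float64(102.4), 'std', [2.9, 11.8]) knob (201, [0.6207, -0.027, 0.1774], 'rect', 622.2, -25.4, 14.3, 39.0, 'yaw', np.float64(120.7), 'std', [2.9, 11.6])
jar rim 146 ((477.67047119140625, -24.72775650024414), 30.637113571166992)
```

View pics/end.png

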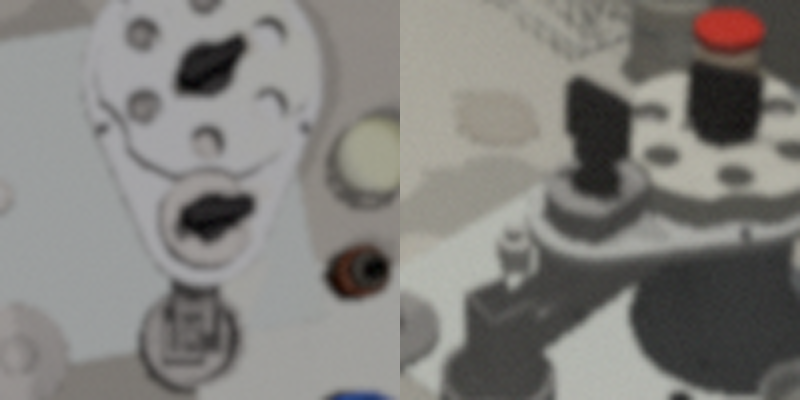

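The picture shows three empty pockets: the outlet (207,140), right (272,102) and upper right (270,35). The other three are filled. The lock handle (215,215) is shut, and the jar at (190,340) hasn't moved. I'm handing it in.

```bash
python3 -c "
from h import *
print(ticket.hand_in())"
```

```text
the job is handed in; nothing more can be done
None
```

The job is handed in with no verdict returned: two balls were dispensed into the steel jar (inferred from the two newly empty drum pockets, as I couldn't see into the jar), three are still in the drum, the drum is on a pocket position and the lock was turned shut to its stop, all in about 18 s.

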